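# Feed the sample boat into the furnace with the push stick

### The job

Take the orange push stick and with it slide the ceramic boat along the tray, under the guard and fully home, pressing the copper seat plate inside back to its end; push gently, since the boat is brittle. Then draw the stick out and stand it back on its bar on the blue mat. Keep the hand off the boat and the furnace, and leave everything else where it is.

Things in the scene. Friction and masses are not known exactly. Their poses are not given: they have to be found in the camera images.
- furnace: White bench furnace with a boat inlet, fixed. Origin: bench height, on the centre line under the mouth of the guarded tunnel; x points into the tunnel (feed direction), z up. Open tray at x -170 to 0 mm, tunnel at x 0 to 190 mm, then the case (320 mm wide, 250 mm high, box on top to 325 mm).
- tray (a point): Centre of the open tray's floor, 85 mm before the mouth, 10 mm above the bench. Two rails 48 mm apart, tops 22 mm above the bench, narrow over the last 30 mm to the tunnel's width. The seat plate in the tunnel: untouched face 100 to 150 mm behind the mouth; pressed back it yields 12 mm, resisting about 4 N at first to 7 N (besides the boat's friction), then stops hard; it stays where left.
- mouth (a point): Centre of the tunnel's mouth, 27.5 mm above the bench. The tunnel is 41 mm wide, 35 mm high (floor 10, roof 45 mm above the bench), roof clear, yellow lip over the mouth to 62 mm. Inside is a copper seat plate, at a depth that differs each run and is not measured: see tray.
- boat_center (a point): Centre (half-way up) of the white ceramic sample boat, an open trough 80 mm long, 36 mm wide, 22 mm high, about 0.16 kg, standing loose on the tray floor between the rails. Its x axis runs along its length towards the tunnel; flat rear end 40 mm behind the centre. Brittle: a push of more than 20 N chips it. It slides on the tray with about 1 to 3 N.
- stick_grip (a point): Grip point of the orange push stick, in its upright square post (24 x 24 mm, sides along and across the stick; top 70 mm, this point 45 mm above the underside). x axis: along the stick to its pushing tip, z up. Foot: a bar 24 mm wide, 14 mm high, from 60 mm behind the post's axis to the flat black rubber tip (28 mm wide, 16 mm high) 150 mm ahead of the post's axis. About 0.16 kg. Stands on the mat.
- mat: Blue mat, 300 x 100 x 3 mm, fixed on the bench. Origin: centre of its underside, x axis along its length.
- flask: White plastic bottle, 70 mm across, 190 mm high; a bystander. Origin: centre of its underside.
- jar: Amber jar, 56 mm across, 65 mm high; a bystander. Origin: centre of its underside.
- crucible: White conical crucible, 40 mm across, 35 mm high; a bystander. Origin: centre of its underside.
- grey_box: Grey box 90 x 150 x 70 mm; a bystander. Origin: centre of its underside.
- mouse: Light grey computer mouse 100 x 60 x 30 mm; a bystander. Origin: centre of its underside.
- brush: Cleaning brush, 160 mm long, lying flat; a bystander.
- boat: The same boat; origin at the centre of its underside, axes as for boat_center.
- push_stick: The same push stick; origin under the post's axis on its underside, axes as for stick_grip.
Mind the look-alikes: they are no part of the job. Leave any green look-alike of the boat alone. Several things look just like the push_stick: the one meant starts farthest to the robot's right.

How it is judged:
By the outcome, as a careful person would: the job done as asked, in the order asked, and still so for the second after the job is handed in, with the robot touching nothing.
It also fails if it takes over 64 s, if anything falls off the work surface, if the arm or the gripper's body presses on something with over 40 N, if the wrist force passes 120 N, or if a joint passes its speed limit or range.

### The arm

A 6-joint arm with a two-finger parallel gripper is mounted at the origin on the work surface. World frame = base frame: x ahead of the robot, y to its left, z up, the work surface at z = 0. Lengths are in m, angles in degrees, forces in N, time in s.
With the tool pointing down it reaches from about 0.4 to 0.825 m from the base axis. Payload 7 kg.
Tool frame: the origin (TCP) lies between the finger pads; the fingertips stand 22 mm ahead of it and the grasp point (between the pads) lies 3 mm ahead of it; z points along the fingers, y is the line along which they close (so a half turn about z gives the same grasp; the last joint's range is limited). The gripper opens to 88 mm and grips with 3 to 60 N. Pads are 19 mm wide; open, the fingers measure 130 mm over their backs; the gripper's body (78 mm by 193 mm) begins 47 mm behind the grasp point.
Start: joints at [86.293, 20.546, 0.682, 0, -70.136, -16.507], TCP at [0.233, 0.633, 0.249] pointing down, gripper open.
Joint ranges: [-176.03, 176.03], [-82.01, 121.73], [-58.28, 71.71], [-173.87, 95.51], [-174.79, -0.11], [-173.66, 173.66]. Speed limits (degrees/s): [136.94, 136.94, 172.46, 180, 180, 180].

### API

Orientations are given as [roll, pitch, yaw] about the fixed x, y, z axes, in that order (R = Rz(yaw) Ry(pitch) Rx(roll)).
In Python, from plant import ctrl gives the robot as it stands.
- The arm moves only by the tool apply_moves, never from a script. Its argument "targets" is a list of rows, each an object with "travel": the shift along the tool's x, y, z in mm, a list of three; "roll": the turn about the tool's z in degrees; "jaw": the finger opening in mm, from 0 to 87.6. In form: [{"travel": [tx, ty, tz], "roll": roll, "jaw": jaw}, ...]. A call has 1 to 10 rows; each row shifts and turns the commanded pose from where the row before left it, along the tool's axes as they then stand; what a row does not reach is not made up. A row lasts 1/10 s, in which the tool goes at most 50 mm and 8.59 degrees, less where a joint would pass 70% of its speed; a pose out of reach is approached as far as the arm can. A call with a gripper value outside its range is refused whole. The fingers move at their own pace and stop on an object; the grip force is fixed at half the most. Time passes only in rows, so rows that do not move let the fingers close. It gives the time, the measured TCP pose, the force, the opening and the grip force at its end, in the units of the state.
- ctrl.get_obs(): the state, without advancing time (a new reading comes with each control period).
- ctrl.snapshot(name): name is "scene" or "top" or "wrist"; returns the picture (480x640x3 uint8, red, green, blue); there is no depth.
- ctrl.calibration(name): a dict with "K" (3x3 intrinsics, pixels), "extrinsics" (4x4, takes a point from camera to world coordinates); the wrist camera has in their place "hand_eye" (4x4, takes a point from camera to tool coordinates, whose origin is the TCP and whose axes are the flange's). Camera axes: x right, y down, z forward; pixel columns grow to the right and rows downward; lengths in m; the calibration is good to about 2 mm. A picture is of the moment at which its call begins: read the wrist's pose just before it. calibration takes no time and is no camera call.
- ctrl.close_job(): hands the job in; it is judged then, once.
The state is a dict: "clock": time; "joint_pos": joint angles; "qvel": joint speeds; "tau": joint torques, N m; "tool_pos": TCP position; "orientation": TCP orientation; "force": force on the tool from outside, world axes, zero at the start; "moment": the same for the moment, N m; "opening": finger opening in m; "gripper_force": force on a finger pad.
Only numpy, scipy, OpenCV 4.12 (cv2) and the standard library are available. Lean on these libraries where they do the work, as an engineer would, in place of code of your own. Each camera call takes 0.05 s, during which the arm holds its last target. There are 200 camera calls.

## Working session

There is one attempt and no reset: what is moved stays moved. The work goes in short steps, Python scripts to look and compute and a tool call to move; the robot and the scene stay as the last step left them, time stands still between calls to the robot, and variables do not carry over. Pictures are saved under pics/ and viewed, at most 10 in all, crops included, and the job is handed in when it is done.

Besides the shell and the picture viewer there is one more tool, called after "Call:" in YAML: its name, and indented under it one key for each argument. apply_moves: Moves the arm, as the interface text tells. Its arguments: {"type":"object","properties":{"targets":{"type":"array","items":{"type":"object","properties":{"travel":{"type":"array","items":{"type":"number"}},"roll":{"type":"number"},"jaw":{"type":"number"}}}}},"required":["targets"]}

```bash
mkdir -p pics; ls; python3 - <<'E'
from plant import ctrl
import cv2
for n in("scene","top"):
    cv2.imwrite(f"pics/{n}0.png",ctrl.snapshot(n)[:,:,::-1]); c=ctrl.calibration(n); print(n,c["K"],c["extrinsics"])
print(ctrl.calibration("wrist")); o=ctrl.get_obs(); print(o)
E
```

```text
pics
scene [[576.89156891   0.         317.5646316 ]
 [  0.         576.89156891 239.3609217 ]
 [  0.           0.           1.        ]] [[ 0.68434708  0.50896627 -0.52213256  1.09453199]
 [ 0.72899613 -0.4925969   0.47530299 -0.36715083]
 [-0.01528769 -0.70590483 -0.7081417   0.85745334]
 [ 0.          0.          0.          1.        ]]
top [[443.86264055   0.         318.29105291]
 [  0.         443.86264055 236.65781007]
 [  0.           0.           1.        ]] [[-0.01780474 -0.99019305  0.13856661  0.36265045]
 [-0.99983313  0.01706643 -0.00651462  0.15432394]
 [ 0.00408589 -0.13865948 -0.99033169  1.10541636]
 [ 0.          0.          0.          1.        ]]
{'K': array([[375.17978619,   0.        , 319.07802558],
       [  0.        , 375.17978619, 239.18081176],
       [  0.        ,   0.        ,   1.        ]]), 'hand_eye': array([[-1.36207012e-05, -9.55610861e-01, -2.94631774e-01,
         7.87544405e-02],
       [ 9.99999971e-01, -8.42742052e-05,  2.27106004e-04,
         5.72482556e-04],
       [-2.41854823e-04, -2.94631762e-01,  9.55610834e-01,
        -1.36069422e-01],
       [ 0.00000000e+00,  0.00000000e+00,  0.00000000e+00,
         1.00000000e+00]])}
{'clock': 0.1, 'joint_pos': array([ 8.62909079e+01,  2.05884931e+01,  6.40851968e-01, -1.78529177e-02,
       -7.01356502e+01, -1.65060721e+01]), 'qvel': array([-0.03942919, -0.04038998,  0.15801784,  0.11039683, -0.06165337,
        0.04275216]), 'tau': array([-1.09176755e-03, -5.84167671e+01,  2.93749416e+01,  7.01537266e+00,
        1.00962451e-02, -4.99862654e-05]), 'tool_pos': array([0.23313624, 0.63304735, 0.24771676]), 'orientation': array([ 1.79915372e+02, -7.57446897e-03, -2.02212371e+01]), 'force': array([ 0.04982982, -0.1099348 , -0.78170178]), 'moment': array([-0.04737641,  0.09540046, -0.05936312]), 'gripper_force': 0.0, 'opening': 0.08762048534627688}
```

View pics/scene0.png

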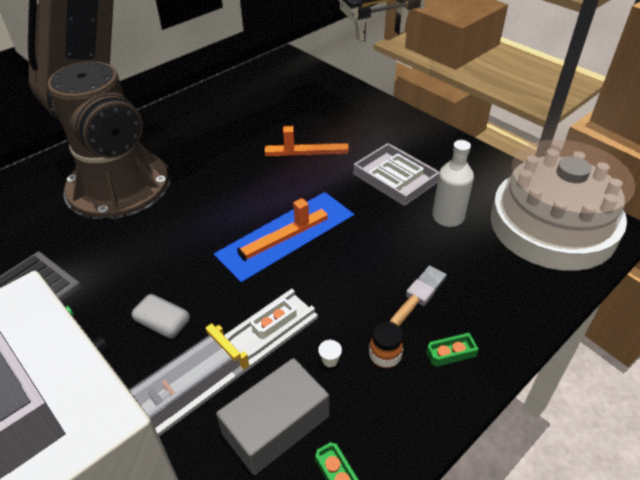

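View pics/top0.png

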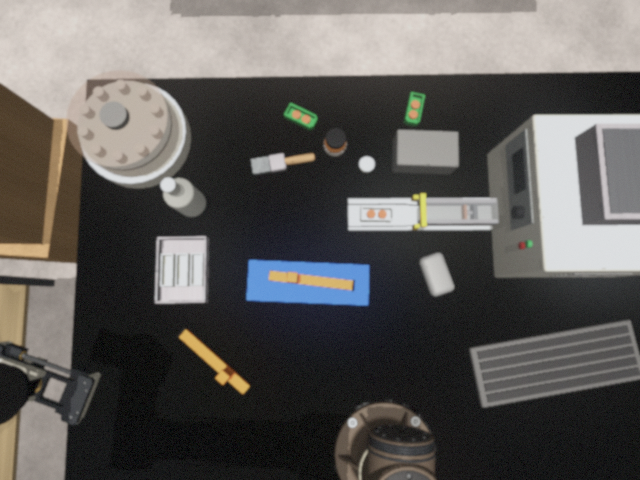

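The scene view and the top view agree. The target stick is on the blue mat in the top view, with its post at about (296,278) and its tip at about (352,285). The boat is at (376,214), the yellow lip at (422,210) and the copper plate near (470,212). The look-alike stick is at (215,362). I'll take rough measurements first, then move in closer.

```bash
cat > h.py <<'E'
import numpy as np, cv2
from plant import ctrl
from scipy.spatial.transform import Rotation as R
def cam(n,o=None):
    c=ctrl.calibration(n)
    if n!="wrist": return c["K"],c["extrinsics"]
    T=np.eye(4);T[:3,:3]=R.from_euler("xyz",o["orientation"],degrees=True).as_matrix();T[:3,3]=o["tool_pos"]
    return c["K"],T@c["hand_eye"]
def back(uv,z,K,E):
    uv=np.atleast_2d(uv).astype(float)
    d=np.c_[uv,np.ones(len(uv))]@np.linalg.inv(K).T@E[:3,:3].T
    return E[:3,3]+d*((z-E[2,3])/d[:,2])[:,None]
def proj(p,K,E):
    q=(np.atleast_2d(p)-E[:3,3])@E[:3,:3]@K.T
    return q[:,:2]/q[:,2:]
def blobs(img,lo,hi,amin=60):
    m=cv2.inRange(cv2.cvtColor(img,cv2.COLOR_RGB2HSV),lo,hi)
    cs=cv2.findContours(m,cv2.RETR_EXTERNAL,cv2.CHAIN_APPROX_NONE)[0]
    return [c[:,0,:] for c in cs if cv2.contourArea(c)>amin]
def rect(c,z,K,E):
    p=back(c,z,K,E)[:,:2]*1000
    (x,y),(w,h),a=cv2.minAreaRect(p.astype(np.float32))
    return np.round([x,y,w,h,a],1)
E
python3 - <<'E'
from h import *
im=cv2.imread("pics/top0.png")[:,:,::-1].copy();K,E=cam("top")
for nm,lo,hi,z in(("orange",(8,120,120),(20,255,255),.017),("yellow",(22,120,120),(32,255,255),.062),("blue",(105,120,80),(125,255,255),.003)):
    for c in blobs(im,lo,hi): print(nm,c.mean(0).round(),rect(c,z,K,E))
for nm,uv,z in(("railends",[(348,198),(348,231),(497,197),(497,229)],.022),("boat",[(361,208),(391,208),(391,221),(361,221)],.022),("lip",[(422,194),(422,229)],.062),("post",[(295,277)],.073),("seat",[(466,212)],.03)):
    print(nm,(back(uv,z,K,E)*1000).round(0).tolist())
E
```

```text
orange [214. 363.] [215.3 406.3 207.3  42.   48.7]
orange [313. 280.] [407.3 161.1 186.2  18.2  80.9]
yellow [421. 207.] [571.9 -96.2  31.3  78.4  87.1]
blue [308. 282.] [403.6 175.3 306.4 106.5  86.7]
railends [[610.0, 71.0, 22.0], [527.0, 74.0, 22.0], [607.0, -301.0, 22.0], [526.0, -295.0, 22.0]]
boat [[584.0, 40.0, 22.0], [583.0, -35.0, 22.0], [550.0, -34.0, 22.0], [552.0, 41.0, 22.0]]
lip [[608.0, -104.0, 62.0], [523.0, -100.0, 62.0]]
post [[414.0, 203.0, 73.0]]
seat [[568.0, -219.0, 30.0]]
```

Call:
apply_moves:
  targets:
    - {"travel": [34,35,0],"roll": 0,"jaw": 87}
    - {"travel": [34,35,0],"roll": 0,"jaw": 87}
    - {"travel": [34,35,0],"roll": 0,"jaw": 87}
    - {"travel": [34,35,0],"roll": 0,"jaw": 87}
    - {"travel": [34,35,0],"roll": 0,"jaw": 87}
    - {"travel": [34,35,0],"roll": 0,"jaw": 87}
    - {"travel": [34,35,0],"roll": 0,"jaw": 87}
    - {"travel": [34,35,0],"roll": 0,"jaw": 87}
    - {"travel": [34,35,0],"roll": 0,"jaw": 87}
    - {"travel": [34,35,0],"roll": 0,"jaw": 87}

```text
clock: 1.1
tool_pos: [0.4315, 0.1855, 0.2486]
orientation: [-180.0, -0.0, -20.2]
force: [1.2, 0.1, -0.8]
opening: 0.0868
gripper_force: 0.0
```

Call:
apply_moves:
  targets:
    - {"travel": [34,35,0],"roll": 0,"jaw": 87}
    - {"travel": [34,35,0],"roll": 0,"jaw": 87}
    - {"travel": [0,0,0],"roll": -7,"jaw": 87}
    - {"travel": [0,0,0],"roll": -7,"jaw": 87}
    - {"travel": [0,0,0],"roll": -6,"jaw": 87}
    - {"travel": [0,0,0],"roll": 0,"jaw": 87}
    - {"travel": [0,0,0],"roll": 0,"jaw": 87}
    - {"travel": [0,0,0],"roll": 0,"jaw": 87}

```text
clock: 1.9
tool_pos: [0.4709, 0.0984, 0.2485]
orientation: [180.0, 0.0, -0.3]
force: [-0.0, -0.6, 0.4]
opening: 0.087
gripper_force: 0.0
```

```bash
python3 - <<'E'
from h import *
import pickle
o=ctrl.get_obs();im=ctrl.snapshot("wrist");pickle.dump((o,im),open("w1.pkl","wb"))
cv2.imwrite("pics/w1.png",im[:,:,::-1]);print(o["clock"],o["tool_pos"],o["orientation"],o["qvel"].round(2))
K,E=cam("wrist",o)
for nm,lo,hi,z in(("orange",(8,120,120),(20,255,255),.017),("yellow",(22,120,120),(32,255,255),.062),("blue",(105,120,80),(125,255,255),.003)):
    for c in blobs(im,lo,hi): print(nm,c.mean(0).round(),c.min(0),c.max(0),rect(c,z,K,E))
E
```

```text
1.9 [0.47089033 0.09843029 0.24847567] [ 1.79994714e+02  1.00940569e-02 -3.30770951e-01] [-0.04 -0.02  0.1  -0.02  0.09  0.63]
orange [206. 262.] [193 256] [217 269] [411.7 217.8  24.7  14.1  82.8]
orange [247. 264.] [157 241] [352 287] [398.6 166.9 204.1  48.1  82. ]
orange [442. 102.] [430  91] [453 114] [567.2 -15.3  21.4  19.9  89.7]
orange [411. 101.] [400  90] [423 113] [568.5  12.8  20.3  20.9  45.3]
yellow [538. 143.] [530 137] [545 148] [533.3 -84.4  12.    8.9  89.7]
yellow [553.  52.] [545  45] [562  59] [601.7 -85.4  12.2   9.9  89.7]
yellow [573.  95.] [555  42] [592 149] [ 568.2 -106.8   14.6   80.8   89.3]
blue [254. 262.] [108 213] [393 313] [402.5 172.5 300.5 101.1  86.5]
```

View pics/w1.png

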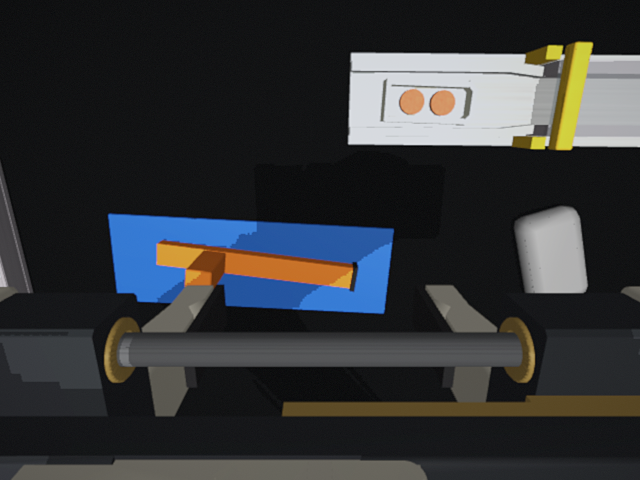

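```bash
python3 - <<'E'
from h import *
import pickle
o,im=pickle.load(open("w1.pkl","rb"))
b=im[:,:,::-1]
a=cv2.resize(b[40:155,340:640],None,fx=2.6,fy=2.6,interpolation=cv2.INTER_CUBIC)
c=cv2.resize(b[225:300,110:410],None,fx=2.6,fy=2.6,interpolation=cv2.INTER_CUBIC)
cv2.imwrite("pics/c1.png",np.vstack([a,c]));print(a.shape,c.shape)
K,E=cam("wrist",o)
for nm,uv,z in(("stickrear",[(157,241),(157,264)],.017),("sticktip",[(357,263),(354,290)],.019),("tray",[(351,54),(350,144),(640,55),(640,147)],.022),("boat",[(384,80),(384,123),(470,88)],.032),("lip",[(592,42),(575,149)],.062)):
    print(nm,(back(uv,z,K,E)*1000).round(1).tolist())
E
```

```text
(299, 780, 3) (195, 780, 3)
stickrear [[435.1, 264.9, 17.0], [409.9, 268.2, 17.0]]
sticktip [[410.6, 59.1, 19.0], [379.9, 61.6, 19.0]]
tray [[607.6, 69.4, 22.0], [530.9, 68.9, 22.0], [605.3, -184.4, 22.0], [526.6, -203.7, 22.0]]
boat [[585.3, 41.1, 32.0], [549.6, 39.5, 32.0], [578.4, -34.4, 32.0]]
lip [[608.5, -113.8, 62.0], [527.8, -116.4, 62.0]]
```

View pics/c1.png

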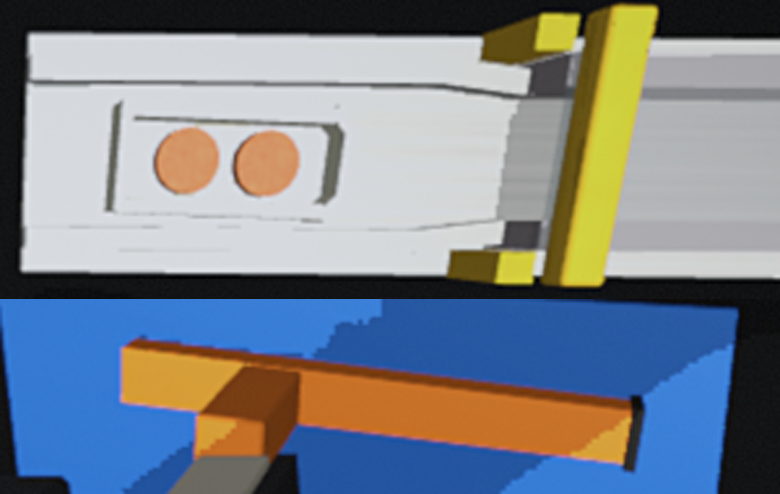

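```bash
python3 - <<'E'
from h import *
import pickle
o,im=pickle.load(open("w1.pkl","rb"))
K,E=cam("wrist",o);g=cv2.cvtColor(im,cv2.COLOR_RGB2GRAY).astype(float)
def edge(u,v0,v1):
    col=g[v0:v1,u]; d=np.abs(np.diff(col)); i=d.argmax(); w=d[max(0,i-1):i+2]; return v0+np.arange(max(0,i-1),max(0,i-1)+len(w))@w/w.sum()+.5
us=np.arange(358,515); res=[]
for v0,v1 in((40,65),(130,160)):
    p=back([(u,edge(u,v0,v1)) for u in us],.022,K,E)*1000
    f=np.polyfit(p[:,1],p[:,0],1);r=p[:,0]-np.polyval(f,p[:,1]);print("x=%.4f*y+%.1f sd %.2f"%(*f,r.std()))
for nm,uv,z in(("rear",[(156.9,243.5),(156.9,264.6)],.017),("tip",[(356.5,263),(354.2,290.8)],.019),("trayend",[(350.4,54),(348.5,143)],.022),("boat rear rim",[(340+115/2.6,40+100/2.6),(340+108/2.6,40+212/2.6)],.032),("boat front rim",[(340+343/2.6,40+125/2.6),(340+335/2.6,40+203/2.6)],.032),("post top px",[(110+243/2.6,225+(367-299)/2.6),(110+299/2.6,225+(372-299)/2.6)],.017)):
    p=back(uv,z,K,E)*1000;print(nm,p.round(1).tolist(),p.mean(0).round(1))
E
```

```text
x=0.0140*y+608.1 sd 0.11
x=0.0097*y+529.9 sd 0.98
rear [[432.4, 265.3, 17.0], [409.3, 268.4, 17.0]] [420.9 266.9  17. ]
tip [[410.6, 59.7, 19.0], [379.0, 61.4, 19.0]] [394.8  60.5  19. ]
trayend [[607.6, 69.9, 22.0], [531.8, 70.3, 22.0]] [569.7  70.1  22. ]
boat rear rim [[586.5, 41.0, 32.0], [550.8, 41.8, 32.0]] [568.7  41.4  32. ]
boat front rim [[578.3, -36.1, 32.0], [553.3, -36.2, 32.0]] [565.8 -36.1  32. ]
post top px [[423.9, 218.2, 17.0], [421.6, 196.1, 17.0]] [422.7 207.1  17. ]
```

Call:
apply_moves:
  targets:
    - {"travel": [-14.6,-27.4,30],"roll": 0,"jaw": 87}
    - {"travel": [-14.6,-27.4,30],"roll": 0,"jaw": 87}
    - {"travel": [-14.6,-27.4,30],"roll": 0,"jaw": 87}
    - {"travel": [-14.6,-27.4,30],"roll": 0,"jaw": 87}
    - {"travel": [0,0,0],"roll": 6.9,"jaw": 87}
    - {"travel": [0,0,0],"roll": 0,"jaw": 87}
    - {"travel": [0,0,0],"roll": 0,"jaw": 87}
    - {"travel": [0,0,0],"roll": 0,"jaw": 87}

```text
clock: 2.75
tool_pos: [0.4135, 0.2081, 0.1292]
orientation: [-179.9, -0.0, -7.0]
force: [-0.0, 0.4, 0.5]
opening: 0.087
gripper_force: 0.0
```

```bash
python3 - <<'E'
from h import *
im=ctrl.snapshot("wrist");o=ctrl.get_obs()
cv2.imwrite("pics/w2.png",im[:,:,::-1]);print(o["tool_pos"],o["orientation"])
E
```

```text
[0.41350315 0.20804895 0.12918328] [-1.79934977e+02 -4.50181456e-02 -7.06872861e+00]
```

View pics/w2.png

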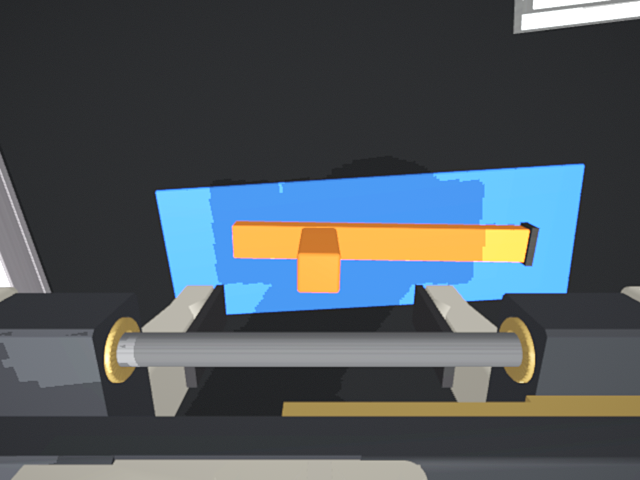

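The gripper sits squarely over the stick. The post top is centred at (319,272), and the bar tilts by about 0.8° in the image.

```bash
python3 - <<'E'
from h import *
o=ctrl.get_obs();K,E=cam("wrist",o)
print((back([(298,252),(340,252),(339,291),(299,291)],.073,K,E).mean(0)*1000).round(1))
print((back([(536,226),(532,265)],.019,K,E)*1000).round(1),(back([(233,223.5),(233,257.5)],.017,K,E)*1000).round(1))
E
```

```text
[414.1 207.7  73. ]
[[407.5  60.1  19. ]
 [379.1  61.6  19. ]] [[434.  264.6  17. ]
 [409.7 269.3  17. ]]
```

Call:
apply_moves:
  targets:
    - {"travel": [0,0,30],"roll": 0.8,"jaw": 87}
    - {"travel": [0,0,30],"roll": 0,"jaw": 87}
    - {"travel": [0,0,18],"roll": 0,"jaw": 87}
    - {"travel": [0,0,0],"roll": 0,"jaw": 50}
    - {"travel": [0,0,0],"roll": 0,"jaw": 10}
    - {"travel": [0,0,0],"roll": 0,"jaw": 10}
    - {"travel": [0,0,0],"roll": 0,"jaw": 10}
    - {"travel": [0,0,0],"roll": 0,"jaw": 10}
    - {"travel": [0,0,0],"roll": 0,"jaw": 10}
    - {"travel": [0,0,0],"roll": 0,"jaw": 10}

```text
clock: 3.8
tool_pos: [0.4131, 0.2082, 0.0508]
orientation: [-180.0, -0.0, -7.9]
force: [0.1, -0.2, -0.3]
opening: 0.0366
gripper_force: 0.0
```

Call:
apply_moves:
  targets:
    - {"travel": [0,0,0],"roll": 0,"jaw": 10}
    - {"travel": [0,0,0],"roll": 0,"jaw": 10}
    - {"travel": [0,0,0],"roll": 0,"jaw": 10}
    - {"travel": [0,0,0],"roll": 0,"jaw": 10}
    - {"travel": [0,0,0],"roll": 0,"jaw": 10}
    - {"travel": [0,0,-10],"roll": 0,"jaw": 10}
    - {"travel": [0,0,-20],"roll": 0,"jaw": 10}
    - {"travel": [0,0,-20],"roll": 0,"jaw": 10}
    - {"travel": [0,0,0],"roll": 0,"jaw": 10}
    - {"travel": [0,0,0],"roll": 0,"jaw": 10}

```text
clock: 4.8
tool_pos: [0.413, 0.2082, 0.101]
orientation: [-179.9, -0.0, -7.9]
force: [0.1, -0.5, -2.2]
opening: 0.0241
gripper_force: 30.0
```

Call:
apply_moves:
  targets:
    - {"travel": [26.2,-3.9,0],"roll": 0,"jaw": 10}
    - {"travel": [26.2,-3.9,0],"roll": 0,"jaw": 10}
    - {"travel": [26.2,-3.9,0],"roll": 0,"jaw": 10}
    - {"travel": [26.2,-3.9,0],"roll": 0,"jaw": 10}
    - {"travel": [26.2,-3.9,0],"roll": 0,"jaw": 10}
    - {"travel": [26.2,-3.9,0],"roll": 0,"jaw": 10}
    - {"travel": [0,0,0],"roll": -3.6,"jaw": 10}
    - {"travel": [0,0,0],"roll": -3.6,"jaw": 10}
    - {"travel": [0,0,0],"roll": 0,"jaw": 10}
    - {"travel": [0,0,0],"roll": 0,"jaw": 10}

```text
clock: 5.8
tool_pos: [0.5714, 0.2093, 0.0997]
orientation: [180.0, 0.1, -0.8]
force: [0.1, 0.8, -1.7]
opening: 0.0239
gripper_force: 30.0
```

```bash
python3 - <<'E'
from h import *
im=ctrl.snapshot("wrist");o=ctrl.get_obs()
cv2.imwrite("pics/w3.png",im[:,:,::-1]);print(o["tool_pos"],o["orientation"])
E
```

```text
[0.57147311 0.20944624 0.09993767] [ 1.79962306e+02  5.58090577e-02 -8.09737401e-01]
```

View pics/w3.png

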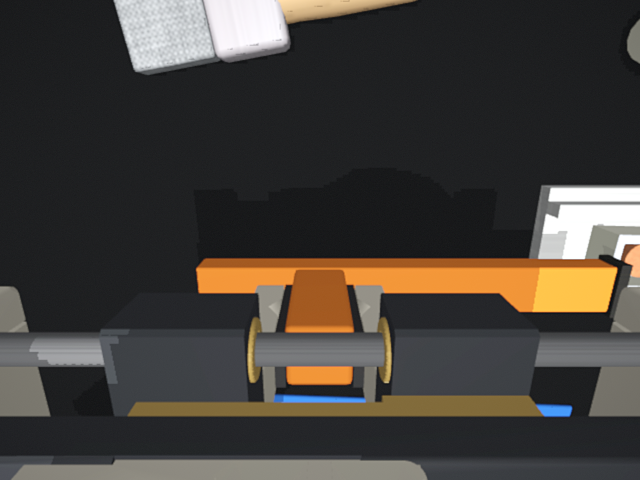

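```bash
python3 - <<'E'
from h import *
o=ctrl.get_obs();K,E=cam("wrist",o)
print((back([(203,268),(203,293),(530,268),(530,311),(610,268),(610,311)],.066,K,E)*1000).round(1).tolist())
print((back([(627,264),(619,312)],.068,K,E)*1000).round(1).tolist())
print((back([(547,187)],.022,K,E)*1000).round(1).tolist())
E
```

```text
[[583.8, 265.4, 66.0], [570.5, 266.8, 66.0], [581.5, 106.6, 66.0], [558.2, 103.1, 66.0], [581.0, 67.7, 66.0], [557.6, 62.7, 66.0]]
[[583.7, 61.7, 68.0], [558.1, 59.8, 68.0]]
[[613.4, 78.1, 22.0]]
```

Call:
apply_moves:
  targets:
    - {"travel": [0,0,15],"roll": 0,"jaw": 10}
    - {"travel": [0,0,15],"roll": 0,"jaw": 10}
    - {"travel": [0,0,10],"roll": 0,"jaw": 10}
    - {"travel": [0,0,0],"roll": 0,"jaw": 10}
    - {"travel": [0,0,0],"roll": 0,"jaw": 10}

```text
clock: 6.35
tool_pos: [0.572, 0.2097, 0.0607]
orientation: [180.0, 0.0, -0.7]
force: [-0.4, 0.5, -1.3]
opening: 0.0236
gripper_force: 30.0
```

Call:
apply_moves:
  targets:
    - {"travel": [0,5,0],"roll": 0,"jaw": 10}
    - {"travel": [0,5,0],"roll": 0,"jaw": 10}
    - {"travel": [0,2,0],"roll": 0,"jaw": 10}
    - {"travel": [0,2,0],"roll": 0,"jaw": 10}
    - {"travel": [0,2,0],"roll": 0,"jaw": 10}
    - {"travel": [0,2,0],"roll": 0,"jaw": 10}
    - {"travel": [0,2,0],"roll": 0,"jaw": 10}
    - {"travel": [0,2,0],"roll": 0,"jaw": 10}
    - {"travel": [0,2,0],"roll": 0,"jaw": 10}
    - {"travel": [0,2,0],"roll": 0,"jaw": 10}

```text
clock: 7.35
tool_pos: [0.5717, 0.1837, 0.0606]
orientation: [-180.0, -0.0, -0.7]
force: [-0.1, 1.4, -0.9]
opening: 0.0239
gripper_force: 30.0
```

Call:
apply_moves:
  targets:
    - {"travel": [0,3,0],"roll": 0,"jaw": 10}
    - {"travel": [0,5,0],"roll": 0,"jaw": 10}
    - {"travel": [0,5,0],"roll": 0,"jaw": 10}
    - {"travel": [0,5,0],"roll": 0,"jaw": 10}
    - {"travel": [0,5,0],"roll": 0,"jaw": 10}
    - {"travel": [0,5,0],"roll": 0,"jaw": 10}
    - {"travel": [0,5,0],"roll": 0,"jaw": 10}
    - {"travel": [0,5,0],"roll": 0,"jaw": 10}
    - {"travel": [0,0,0],"roll": 0,"jaw": 10}
    - {"travel": [0,0,0],"roll": 0,"jaw": 10}

```text
clock: 8.35
tool_pos: [0.5709, 0.1452, 0.0604]
orientation: [180.0, 0.0, -0.7]
force: [-0.2, -0.1, -1.8]
opening: 0.0242
gripper_force: 30.0
```

```bash
python3 - <<'E'
from h import *
im=ctrl.snapshot("wrist");b=ctrl.snapshot("scene");t=ctrl.snapshot("top")
v=np.vstack([np.hstack([cv2.resize(b[270:420,110:350],(400,250)),cv2.resize(t[180:250,335:510],(400,160)).repeat(1,0) if 0 else cv2.resize(t[170:280,335:511],(400,250))]),cv2.resize(im[100:330,240:640],(800,340))])
cv2.imwrite("pics/p1.png",v[:,:,::-1]);print(v.shape)
E
```

```text
(590, 800, 3)
```

View pics/p1.png

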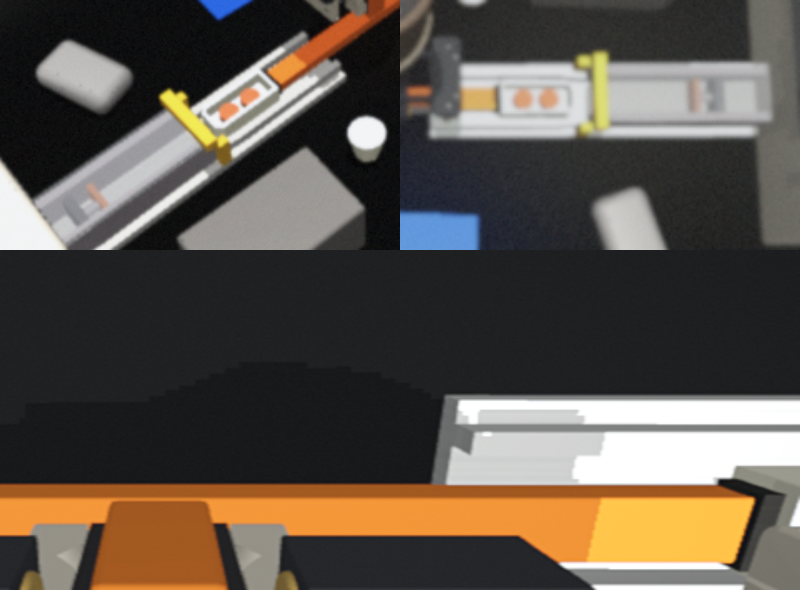

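The boat is straight between the rails, with its front just before the yellow lip. The stick tip is flat against its rear end. I'll keep pushing.

Call:
apply_moves:
  targets:
    - {"travel": [0,3,0],"roll": 0,"jaw": 10}
    - {"travel": [0,5,0],"roll": 0,"jaw": 10}
    - {"travel": [0,5,0],"roll": 0,"jaw": 10}
    - {"travel": [0,5,0],"roll": 0,"jaw": 10}
    - {"travel": [0,5,0],"roll": 0,"jaw": 10}
    - {"travel": [0,5,0],"roll": 0,"jaw": 10}
    - {"travel": [0,5,0],"roll": 0,"jaw": 10}
    - {"travel": [0,5,0],"roll": 0,"jaw": 10}
    - {"travel": [0,5,0],"roll": 0,"jaw": 10}
    - {"travel": [0,5,0],"roll": 0,"jaw": 10}

```text
clock: 9.5
tool_pos: [0.5705, 0.0972, 0.0606]
orientation: [180.0, 0.0, -0.7]
force: [-0.3, 1.9, -1.6]
opening: 0.0235
gripper_force: 30.0
```

Call:
apply_moves:
  targets:
    - {"travel": [0,5,0],"roll": 0,"jaw": 10}
    - {"travel": [0,5,0],"roll": 0,"jaw": 10}
    - {"travel": [0,5,0],"roll": 0,"jaw": 10}
    - {"travel": [0,5,0],"roll": 0,"jaw": 10}
    - {"travel": [0,5,0],"roll": 0,"jaw": 10}
    - {"travel": [0,5,0],"roll": 0,"jaw": 10}
    - {"travel": [0,5,0],"roll": 0,"jaw": 10}
    - {"travel": [0,5,0],"roll": 0,"jaw": 10}
    - {"travel": [0,5,0],"roll": 0,"jaw": 10}
    - {"travel": [0,5,0],"roll": 0,"jaw": 10}

```text
clock: 10.5
tool_pos: [0.5699, 0.0472, 0.0606]
orientation: [180.0, 0.0, -0.7]
force: [-0.0, 0.5, -2.1]
opening: 0.0237
gripper_force: 30.0
```

Call:
apply_moves:
  targets:
    - {"travel": [0,2,0],"roll": 0,"jaw": 10}
    - {"travel": [0,2,0],"roll": 0,"jaw": 10}
    - {"travel": [0,2,0],"roll": 0,"jaw": 10}
    - {"travel": [0,2,0],"roll": 0,"jaw": 10}
    - {"travel": [0,2,0],"roll": 0,"jaw": 10}
    - {"travel": [0,2,0],"roll": 0,"jaw": 10}
    - {"travel": [0,2,0],"roll": 0,"jaw": 10}
    - {"travel": [0,2,0],"roll": 0,"jaw": 10}

```text
clock: 11.3
tool_pos: [0.5697, 0.0315, 0.0606]
orientation: [180.0, -0.0, -0.7]
force: [0.6, 1.9, -0.7]
opening: 0.0239
gripper_force: 30.0
```

Call:
apply_moves:
  targets:
    - {"travel": [0,1,0],"roll": 0,"jaw": 10}
    - {"travel": [0,1,0],"roll": 0,"jaw": 10}
    - {"travel": [0,1,0],"roll": 0,"jaw": 10}
    - {"travel": [0,1,0],"roll": 0,"jaw": 10}
    - {"travel": [0,1,0],"roll": 0,"jaw": 10}
    - {"travel": [0,1,0],"roll": 0,"jaw": 10}

```text
clock: 11.9
tool_pos: [0.5697, 0.0256, 0.0606]
orientation: [-180.0, -0.0, -0.7]
force: [0.2, 1.1, -0.8]
opening: 0.0239
gripper_force: 30.0
```

Call:
apply_moves:
  targets:
    - {"travel": [0,1,0],"roll": 0,"jaw": 10}
    - {"travel": [0,1,0],"roll": 0,"jaw": 10}
    - {"travel": [0,1,0],"roll": 0,"jaw": 10}
    - {"travel": [0,1,0],"roll": 0,"jaw": 10}

```text
clock: 12.3
tool_pos: [0.5696, 0.0216, 0.0606]
orientation: [180.0, -0.0, -0.7]
force: [0.5, 2.7, -1.6]
opening: 0.0235
gripper_force: 30.0
```

Call:
apply_moves:
  targets:
    - {"travel": [0,1,0],"roll": 0,"jaw": 10}
    - {"travel": [0,1,0],"roll": 0,"jaw": 10}
    - {"travel": [0,1,0],"roll": 0,"jaw": 10}

```text
clock: 12.6
tool_pos: [0.5695, 0.0186, 0.0606]
orientation: [180.0, 0.0, -0.7]
force: [-0.9, 1.0, -1.4]
opening: 0.0236
gripper_force: 30.0
```

Call:
apply_moves:
  targets:
    - {"travel": [0,1,0],"roll": 0,"jaw": 10}
    - {"travel": [0,1,0],"roll": 0,"jaw": 10}
    - {"travel": [0,1,0],"roll": 0,"jaw": 10}

```text
clock: 12.9
tool_pos: [0.5698, 0.0161, 0.0607]
orientation: [-180.0, -0.0, -0.7]
force: [-0.7, 6.8, 0.6]
opening: 0.0238
gripper_force: 30.0
```

Call:
apply_moves:
  targets:
    - {"travel": [0,1,0],"roll": 0,"jaw": 10}
    - {"travel": [0,1,0],"roll": 0,"jaw": 10}
    - {"travel": [0,1,0],"roll": 0,"jaw": 10}

```text
clock: 13.2
tool_pos: [0.5699, 0.0135, 0.0608]
orientation: [-179.9, -0.1, -0.7]
force: [-0.9, 6.3, -0.2]
opening: 0.0239
gripper_force: 30.0
```

The boat met the seat plate at about TCP y = 17 mm, so the hard stop should be near y = 5 mm.

Call:
apply_moves:
  targets:
    - {"travel": [0,1,0],"roll": 0,"jaw": 10}
    - {"travel": [0,1,0],"roll": 0,"jaw": 10}
    - {"travel": [0,1,0],"roll": 0,"jaw": 10}
    - {"travel": [0,1,0],"roll": 0,"jaw": 10}

```text
clock: 13.6
tool_pos: [0.57, 0.0097, 0.0608]
orientation: [-179.9, -0.1, -0.7]
force: [-0.6, 7.9, -0.9]
opening: 0.0238
gripper_force: 30.0
```

Call:
apply_moves:
  targets:
    - {"travel": [0,0.5,0],"roll": 0,"jaw": 10}
    - {"travel": [0,0.5,0],"roll": 0,"jaw": 10}
    - {"travel": [0,0.5,0],"roll": 0,"jaw": 10}
    - {"travel": [0,0.5,0],"roll": 0,"jaw": 10}

```text
clock: 14.0
tool_pos: [0.57, 0.0078, 0.0608]
orientation: [-179.9, -0.1, -0.7]
force: [-0.8, 8.1, 0.2]
opening: 0.0239
gripper_force: 30.0
```

Call:
apply_moves:
  targets:
    - {"travel": [0,0.5,0],"roll": 0,"jaw": 10}
    - {"travel": [0,0.5,0],"roll": 0,"jaw": 10}

```text
clock: 14.2
tool_pos: [0.57, 0.0068, 0.0608]
orientation: [-179.9, -0.1, -0.7]
force: [-1.5, 7.7, -0.9]
opening: 0.0235
gripper_force: 30.0
```

Call:
apply_moves:
  targets:
    - {"travel": [0,0.4,0],"roll": 0,"jaw": 10}
    - {"travel": [0,0.4,0],"roll": 0,"jaw": 10}

```text
clock: 14.4
tool_pos: [0.57, 0.0061, 0.0609]
orientation: [-179.9, -0.1, -0.7]
force: [-0.8, 8.4, -0.0]
opening: 0.0238
gripper_force: 30.0
```

Call:
apply_moves:
  targets:
    - {"travel": [0,0.4,0],"roll": 0,"jaw": 10}
    - {"travel": [0,0,0],"roll": 0,"jaw": 10}

```text
clock: 14.6
tool_pos: [0.57, 0.0057, 0.0608]
orientation: [-179.9, -0.1, -0.7]
force: [-0.1, 9.6, -0.1]
opening: 0.024
gripper_force: 30.0
```

Call:
apply_moves:
  targets:
    - {"travel": [0,0.4,0],"roll": 0,"jaw": 10}
    - {"travel": [0,0,0],"roll": 0,"jaw": 10}

```text
clock: 14.8
tool_pos: [0.57, 0.0053, 0.0609]
orientation: [-179.9, -0.1, -0.7]
force: [-0.6, 8.6, -0.0]
opening: 0.0235
gripper_force: 30.0
```

Call:
apply_moves:
  targets:
    - {"travel": [0,0.4,0],"roll": 0,"jaw": 10}
    - {"travel": [0,0,0],"roll": 0,"jaw": 10}

```text
clock: 15.0
tool_pos: [0.57, 0.0049, 0.0608]
orientation: [-179.9, -0.1, -0.7]
force: [-1.1, 8.7, 1.0]
opening: 0.0235
gripper_force: 30.0
```

Call:
apply_moves:
  targets:
    - {"travel": [0,0.4,0],"roll": 0,"jaw": 10}
    - {"travel": [0,0,0],"roll": 0,"jaw": 10}

```text
clock: 15.2
tool_pos: [0.57, 0.0045, 0.0609]
orientation: [-179.9, -0.1, -0.7]
force: [-0.4, 8.9, -0.1]
opening: 0.024
gripper_force: 30.0
```

Call:
apply_moves:
  targets:
    - {"travel": [0,0.4,0],"roll": 0,"jaw": 10}
    - {"travel": [0,0,0],"roll": 0,"jaw": 10}

```text
clock: 15.4
tool_pos: [0.57, 0.0041, 0.0609]
orientation: [-179.9, -0.1, -0.7]
force: [-0.1, 8.9, 0.5]
opening: 0.0242
gripper_force: 30.0
```

Call:
apply_moves:
  targets:
    - {"travel": [0,0.4,0],"roll": 0,"jaw": 10}
    - {"travel": [0,0,0],"roll": 0,"jaw": 10}

```text
clock: 15.6
tool_pos: [0.5701, 0.004, 0.0609]
orientation: [-179.9, -0.1, -0.7]
force: [-1.9, 9.1, 1.2]
opening: 0.0238
gripper_force: 30.0
```

Call:
apply_moves:
  targets:
    - {"travel": [0,0.4,0],"roll": 0,"jaw": 10}
    - {"travel": [0,0,0],"roll": 0,"jaw": 10}

```text
clock: 15.8
tool_pos: [0.5701, 0.0039, 0.061]
orientation: [-179.9, -0.1, -0.7]
force: [-0.9, 12.0, -0.2]
opening: 0.024
gripper_force: 30.0
```

Call:
apply_moves:
  targets:
    - {"travel": [0,0.3,0],"roll": 0,"jaw": 10}
    - {"travel": [0,0,0],"roll": 0,"jaw": 10}

```text
clock: 16.0
tool_pos: [0.5702, 0.0039, 0.061]
orientation: [-179.8, -0.1, -0.7]
force: [-1.8, 13.7, 1.7]
opening: 0.0239
gripper_force: 30.0
```

The boat has reached the hard stop: force rises to 13.7 N with no further travel. Now I'll draw the stick straight out.

Call:
apply_moves:
  targets:
    - {"travel": [0,-2,0],"roll": 0,"jaw": 10}
    - {"travel": [0,-4,0],"roll": 0,"jaw": 10}
    - {"travel": [0,-10,0],"roll": 0,"jaw": 10}
    - {"travel": [0,-20,0],"roll": 0,"jaw": 10}
    - {"travel": [0,-20,0],"roll": 0,"jaw": 10}
    - {"travel": [0,-20,0],"roll": 0,"jaw": 10}
    - {"travel": [0,-20,0],"roll": 0,"jaw": 10}
    - {"travel": [0,-20,0],"roll": 0,"jaw": 10}
    - {"travel": [0,-20,0],"roll": 0,"jaw": 10}
    - {"travel": [0,-20,0],"roll": 0,"jaw": 10}

```text
clock: 17.0
tool_pos: [0.5711, 0.1588, 0.0605]
orientation: [180.0, 0.0, -0.7]
force: [-0.1, -0.7, -2.0]
opening: 0.024
gripper_force: 30.0
```

Call:
apply_moves:
  targets:
    - {"travel": [0,-20,0],"roll": 0,"jaw": 10}
    - {"travel": [0,-20,0],"roll": 0,"jaw": 10}
    - {"travel": [0,-10,0],"roll": 0,"jaw": 10}
    - {"travel": [0,0,-20],"roll": 0,"jaw": 10}
    - {"travel": [0,0,-20],"roll": 0,"jaw": 10}
    - {"travel": [0,0,0],"roll": 0,"jaw": 10}
    - {"travel": [0,0,0],"roll": 0,"jaw": 10}

```text
clock: 17.7
tool_pos: [0.5718, 0.2079, 0.1007]
orientation: [-180.0, -0.0, -0.7]
force: [-0.6, 0.5, -0.7]
opening: 0.0235
gripper_force: 30.0
```

```bash
python3 - <<'E'
from h import *
im=ctrl.snapshot("wrist");b=ctrl.snapshot("scene");t=ctrl.snapshot("top")
v=np.vstack([np.hstack([cv2.resize(b[270:420,110:350],(400,250)),cv2.resize(t[170:280,335:511],(400,250))]),cv2.resize(im[100:330,100:640],(800,340))])
cv2.imwrite("pics/p2.png",v[:,:,::-1])
E
```

```text
(no output)
```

View pics/p2.png

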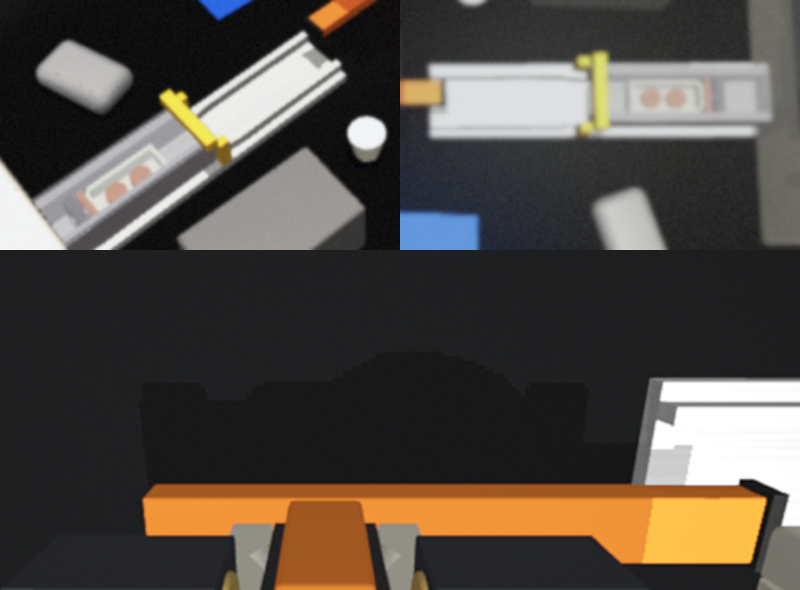

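The boat is home against the pressed-back copper plate, and the stick is clear of the tray. Now I'll return it to the mat.

Call:
apply_moves:
  targets:
    - {"travel": [-26.5,0.3,0],"roll": 0,"jaw": 10}
    - {"travel": [-26.5,0.3,0],"roll": 0,"jaw": 10}
    - {"travel": [-26.5,0.3,0],"roll": 0,"jaw": 10}
    - {"travel": [-26.5,0.3,0],"roll": 0,"jaw": 10}
    - {"travel": [-26.5,0.3,0],"roll": 0,"jaw": 10}
    - {"travel": [-26.5,0.3,0],"roll": 0,"jaw": 10}
    - {"travel": [0,0,0],"roll": 3.6,"jaw": 10}
    - {"travel": [0,0,0],"roll": 3.6,"jaw": 10}
    - {"travel": [0,0,0],"roll": 0,"jaw": 10}
    - {"travel": [0,0,0],"roll": 0,"jaw": 10}

```text
clock: 18.85
tool_pos: [0.4128, 0.2077, 0.1002]
orientation: [180.0, 0.0, -7.8]
force: [0.2, 0.3, -1.1]
opening: 0.0237
gripper_force: 30.0
```

Call:
apply_moves:
  targets:
    - {"travel": [0,0,20],"roll": 0,"jaw": 10}
    - {"travel": [0,0,20],"roll": 0,"jaw": 10}
    - {"travel": [0,0,4],"roll": 0,"jaw": 10}
    - {"travel": [0,0,2],"roll": 0,"jaw": 10}
    - {"travel": [0,0,1],"roll": 0,"jaw": 10}
    - {"travel": [0,0,1],"roll": 0,"jaw": 10}
    - {"travel": [0,0,1],"roll": 0,"jaw": 10}
    - {"travel": [0,0,0],"roll": 0,"jaw": 10}

```text
clock: 19.65
tool_pos: [0.413, 0.2081, 0.0519]
orientation: [-180.0, -0.0, -7.9]
force: [0.7, 0.8, -1.3]
opening: 0.024
gripper_force: 30.0
```

Call:
apply_moves:
  targets:
    - {"travel": [0,0,0.5],"roll": 0,"jaw": 10}
    - {"travel": [0,0,0.5],"roll": 0,"jaw": 10}
    - {"travel": [0,0,0],"roll": 0,"jaw": 10}

```text
clock: 19.95
tool_pos: [0.4129, 0.208, 0.0506]
orientation: [-180.0, -0.0, -7.9]
force: [-0.8, -0.2, -1.4]
opening: 0.024
gripper_force: 30.0
```

Call:
apply_moves:
  targets:
    - {"travel": [0,0,0.5],"roll": 0,"jaw": 10}
    - {"travel": [0,0,0],"roll": 0,"jaw": 10}

```text
clock: 20.15
tool_pos: [0.4129, 0.208, 0.0506]
orientation: [-180.0, -0.0, -7.9]
force: [-2.7, -0.9, 6.5]
opening: 0.024
gripper_force: 30.0
```

Call:
apply_moves:
  targets:
    - {"travel": [0,0,0.3],"roll": 0,"jaw": 10}
    - {"travel": [0,0,0],"roll": 0,"jaw": 10}

```text
clock: 20.35
tool_pos: [0.413, 0.208, 0.0506]
orientation: [-180.0, -0.0, -7.9]
force: [-4.7, -1.3, 11.9]
opening: 0.0239
gripper_force: 30.0
```

Call:
apply_moves:
  targets:
    - {"travel": [0,0,-0.6],"roll": 0,"jaw": 10}
    - {"travel": [0,0,0],"roll": 0,"jaw": 30}
    - {"travel": [0,0,0],"roll": 0,"jaw": 50}
    - {"travel": [0,0,0],"roll": 0,"jaw": 70}
    - {"travel": [0,0,0],"roll": 0,"jaw": 70}
    - {"travel": [0,0,0],"roll": 0,"jaw": 70}
    - {"travel": [0,0,0],"roll": 0,"jaw": 70}
    - {"travel": [0,0,0],"roll": 0,"jaw": 70}
    - {"travel": [0,0,0],"roll": 0,"jaw": 70}
    - {"travel": [0,0,0],"roll": 0,"jaw": 70}

```text
clock: 21.35
tool_pos: [0.4129, 0.2079, 0.0504]
orientation: [180.0, 0.0, -7.9]
force: [0.3, 0.3, -0.1]
opening: 0.0696
gripper_force: 0.0
```

Call:
apply_moves:
  targets:
    - {"travel": [0,0,-15],"roll": 0,"jaw": 70}
    - {"travel": [0,0,-30],"roll": 0,"jaw": 70}
    - {"travel": [0,0,-40],"roll": 0,"jaw": 70}
    - {"travel": [0,0,-40],"roll": 0,"jaw": 70}
    - {"travel": [0,0,-40],"roll": 0,"jaw": 70}
    - {"travel": [0,0,0],"roll": 0,"jaw": 70}
    - {"travel": [0,0,0],"roll": 0,"jaw": 70}

```text
clock: 22.05
tool_pos: [0.413, 0.2082, 0.2163]
orientation: [-179.9, -0.1, -7.9]
force: [-1.1, -0.1, -0.1]
opening: 0.0699
gripper_force: 0.0
```

```bash
python3 - <<'E'
from h import *
im=ctrl.snapshot("wrist");b=ctrl.snapshot("scene");t=ctrl.snapshot("top")
v=np.vstack([np.hstack([cv2.resize(b[120:420,110:350],(330,300)),cv2.resize(t[170:310,240:511],(470,300))]),cv2.resize(im[40:310],(640,300)).copy() if 0 else cv2.resize(im[40:310],(800,300))])
cv2.imwrite("pics/p3.png",v[:,:,::-1])
E
```

```text
(no output)
```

View pics/p3.png

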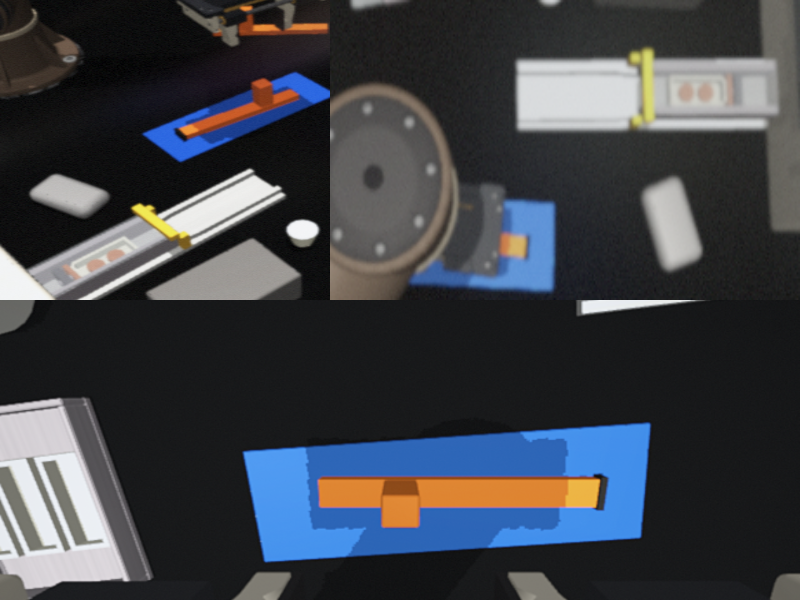

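The stick stands flat on its bar on the mat. The boat is home against the plate, and the gripper is clear.

```bash
python3 -c "
from plant import ctrl
print(ctrl.close_job())"
```

```text
the job is handed in; nothing more can be done
None
```

The boat is fully home with the seat plate pressed back to its hard stop (highest push force I read was 13.7 N), the stick is standing on its bar on the blue mat, and I handed the job in at about 22 s.

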